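# Relamp the worktop light and slide its cover home

## Robot

A 7-joint arm with a two-finger parallel gripper is mounted at the origin on a cart in front of the work surface, level with it; the furniture and walls round the work are solid. World frame = base frame: x ahead of the robot, y to its left, z up, the work surface at z = 0. Lengths are in m, angles in rad, forces in N, time in s.
With the tool pointing down it reaches from about 0.35 to 0.9 m from the base axis. Payload 7.2 kg.
Tool frame: the origin (TCP) lies at the very end of the fingers, on their centre line; the grasp point (between the pads) lies 19 mm behind it; z points along the fingers, y is the line along which they close (so a half turn about z gives the same grasp; the last joint's range is limited). The gripper opens to 88 mm and grips with 3 to 60 N. Pads are 20 mm wide; open, the fingers measure 115 mm over their backs; the gripper's body (75 mm by 178 mm) begins 61 mm behind the grasp point.
Start: joints at [-1.203, 0.411, -0.013, 1.596, 0.006, 1.134, -0.082], TCP at [0.264, 0.567, 0.223] pointing down, gripper open.
Joint ranges: [-2.95, 2.95], [-0.29, 1.99], [-1.47, 1.44], [0.14, 2.54], [-1.03, 4.17], [0.13, 1.85], [-2.86, 2.86]. Speed limits (rad/s): [2.39, 2.39, 3.01, 3.01, 3.14, 3.14, 3.14].

## Interface

Orientations are given as a 3x3 rotation matrix whose columns are the frame's x, y, z axes.
In Python, from station import robot, get_image gives the robot as it stands. Calls block until the motion is done:
- robot.movep(position, orientation): joint-space move of the TCP to a pose.
- robot.servo_line(position, ori=None, feed=0.15): straight line of the TCP; ori=None keeps the orientation; feed is the mean speed in m/s.
- robot.set_joints(angles): joint-space move.
- robot.release() and robot.gripper_close(grip_force=None): open the fingers fully, or close them until they stop; grip_force is the grip in N (None keeps the last).
- robot.sleep(seconds).
- robot.solve_ik(position, orientation): joint angles nearest the present ones, or None.
- robot.state(): the state.
- get_image(name): name is "scene" or "top"; returns a dict with "image" (420x560x3 uint8, red, green, blue), "range_z" (420x560 float32, m along the optical axis (not along the pixel's ray), 0 where there is no reading), "vertical_fov" (degrees; the focal length in pixels is half the picture's height over the tangent of half this angle, whatever the lens; pixels are square), "cx", "cy" (the principal point, pixels), "rvec" (rotation vector, rad) and "tvec" (3), from world to camera coordinates, as OpenCV has them. Camera axes: x right, y down, z forward; pixel columns grow to the right and rows downward; lengths in m; the calibration is good to about 2 mm. A picture is of the moment at which its call begins.
A pose or a line that the arm cannot do raises robot.Unreachable and nothing moves.
- robot.sign_off(): hands the job in; it is judged then, once.
The state is a dict: "t": time; "joint_positions": joint angles; "qvel": joint speeds; "joint_torque": joint torques, N m; "position": TCP position; "eef_rot": TCP orientation; "ft_force": force on the tool from outside, world axes, zero at the start; "ft_torque": the same for the moment, N m; "gripper_width": finger opening in m; "finger_force": force on a finger pad.
Only numpy, scipy, OpenCV 4.12 (cv2) and the standard library are available. Lean on these libraries where they do the work, as an engineer would, in place of code of your own. Each camera call takes 0.05 s, during which the arm holds its last target. There are 200 camera calls.

## Task

Put the small LED lamp that lies on the worktop into the open worktop light: one end pin in the sprung holder, push that back gently, bring the other end down and feel for the end socket, which may sit a little to one side, until the spring seats that pin fully in it, lamp level and the right way up. Then slide the light's cover fully home over the lamp. Never force the lamp or the cover, and leave the ramekin, the lemon and the salt cellar where they are.

Things in the scene. Friction and masses are not known exactly. Their poses are not given: they have to be found in the camera images.
- light: Low worktop light, a bar held down by suction feet (it does not move). Origin on the worktop under the lamp's nominal seated middle; x runs along the bar from the sprung holder (-x) to the end socket (+x), z up. Aluminium base x -182 to +58 mm, 44 wide, top 16 mm high. Pale grey driver housing x -178 to -66, 32 wide, 44 high.
- lamp_seat (a point): Where a seated lamp's origin lies if the end socket is central: x 0, y 0, z 25 mm in the light's frame, axes as the light's (lamp axis 33 mm above the worktop). Either end of the lamp may go to either holder. With the socket off centre the seated lamp points a little aside, its tail still in the cradle.
- cradle (a point): On the sprung holder (white, 26 wide, 44 high), on the lamp axis, at the face of its contact wall, which looks to +x; moves with it; at rest at light x -37, z 33 mm. In front of the wall an open-topped cradle takes a lamp pin from above: 8 mm long, 12 wide between cheeks that flare at the top (41 mm high), floor 28.5 mm high.
- sprung_holder (a joint): Metres the sprung holder is pushed back towards -x of the light: 0 at rest, hard stop at 0.0185, about 0.005 with a seated lamp. Spring 3 N at rest plus 0.5 N per mm. The 84 mm lamp is longer than the 69 mm from contact wall to the socket's mouth at rest: the holder must go back 15.5 mm or more before the far pin can come down in front of the socket.
- cover (a joint): Sliding cover, metres open towards -x of the light: 0 fully home over the lamp (rigid stop), up to 0.112 open over the driver housing; stays where left, slides at about 3 N. White hood 114 long, 49 wide, top 49 mm above the worktop; home it spans light x -62 to 52. It passes close over the holders and is blocked by a lamp that sticks up.
- cover_rib (a point): Middle of the grey thumb rib on top of the cover (12 mm along the bar, 26 across, from 48.5 to 58.5 mm above the worktop); moves with the cover, at light x = -35 mm when the cover is home.
- lamp: Linear LED lamp, about 60 g, lying on the worktop: body 60 x 16 x 16 mm (x, y, z), finned aluminium back down, clear front up; at each end a white ceramic pin on the lamp axis, 9 mm thick, 12 mm long, tip edge bevelled 0.7 mm: 84 mm over all. Origin under its middle on the underside; x along the lamp, z up; the axis is 8 mm above the origin.
- ramekin: White ribbed ramekin, 68 mm wide, 38 high, bystander. Origin under its middle.
- salt_cellar: Round wooden salt cellar, 68 mm wide, 62 high, bystander. Origin under its middle.
- lemon: Lemon, 78 x 55 x 56 mm, bystander. Origin near its underside.
- bar_end (a point): Middle of the light's end, on the lamp axis (light x 32, y 0, z 33 mm). The end socket has its mouth at this x: a white block x 32 to 52, 24 wide, 44 high, clamped on a cross slot anywhere within 7 mm to either side of the middle (not measured: look or feel). Its hole faces -x: 10 mm deep, 10.6 wide, from 28.5 to 38.5 mm high; the pin bottoms at x 42.

How it is judged:
On the way:
1. the lamp is seated between the sprung holder and the socket and let go, the cover still open (x of lamp in the frame of light between -0.0025 and 0.0025 m and y of lamp in the frame of light between -0.0055 and 0.0055 m and z of lamp in the frame of light between 0.0225 and 0.0275 m and angle between the x axis of lamp and the x axis of light, either way round below 0.12 rad and angle between lamp's own z axis and vertical below 0.15 rad and value of joint sprung_holder between 0.0025 and 0.0075 m and contact force between the fingers and lamp below 0.1 N and value of joint cover above 0.09 m), for 0.2 s.
At the end, for the whole second after the job is handed in: Lamp at rest between the holders, clear side up, level within 8 degrees, within 0.12 rad of the bar's direction; its middle within 2.5 mm of the nominal seat along the bar and in height, 5.5 mm across; sprung holder pushed back 2.5 to 7.5 mm; cover home within 2 mm (x of lamp in the frame of light between -0.0025 and 0.0025 m and y of lamp in the frame of light between -0.0055 and 0.0055 m and z of lamp in the frame of light between 0.0225 and 0.0275 m and angle between the x axis of lamp and the x axis of light, either way round below 0.12 rad and angle between lamp's own z axis and vertical below 0.15 rad and value of joint sprung_holder between 0.0025 and 0.0075 m and linear speed of lamp below 0.01 m/s and value of joint cover below 0.002 m); the robot touches nothing.
It fails at once if the lamp bears on the light with more than 28 N, both ends together (contact force between lamp and light above 28 N).
It fails at once if the cover is pushed with more than 18 N (contact force between anything else and cover above 18 N).
It fails at once if the ramekin, salt cellar or lemon is shifted more than 3 cm (distance of any of ramekin, salt_cellar, lemon from where it was at the start of the episode above 0.03 m).
It also fails if it takes over 72 s, if anything falls off the work surface, if the arm or the gripper's body presses on something with over 40 N, if the wrist force passes 120 N, or if a joint passes its speed limit or range.

## Working session

There is one attempt and no reset: what is moved stays moved. The work goes in short steps, each a Python script; the robot and the scene stay as the last script left them, time stands still between calls to the robot, and variables do not carry over. Pictures are saved under pics/ and viewed, at most 10 in all, crops included, and the job is handed in when it is done.

```bash
ls; mkdir -p pics
cat > h.py <<'E'
import numpy as np, cv2
from station import robot, get_image
def cam(n):
    d=get_image(n); d['f']=d['image'].shape[0]/2/np.tan(np.radians(d['vertical_fov'])/2)
    d['R']=cv2.Rodrigues(np.array(d['rvec'],float))[0]; return d
def cloud(d):
    z=d['range_z']; v,u=np.mgrid[:z.shape[0],:z.shape[1]]
    c=np.stack([(u-d['cx'])/d['f']*z,(v-d['cy'])/d['f']*z,z],-1)
    P=(c-np.array(d['tvec'],float).ravel())@d['R']; P[z==0]=np.nan; return P
def ray(d,u,v,h):
    "pixel -> world point at height h"
    o=-d['R'].T@np.array(d['tvec'],float).ravel(); r=d['R'].T@np.array([(u-d['cx'])/d['f'],(v-d['cy'])/d['f'],1]); return o+r*(h-o[2])/r[2]
E
python3 - <<'E'
from h import *
import pickle
D={n:cam(n) for n in('top','scene')}
pickle.dump(D,open('d0.pkl','wb'))
for n,d in D.items():
    cv2.imwrite(f'pics/{n}0.png',cv2.resize(d['image'][:,:,::-1],(800,600))); print(n,d['f'],-d['R'].T@np.array(d['tvec']).ravel(),d['R'][2])
print(robot.state())
E
```

```text
pics
top 414.9338251650412 [ 0.30025731 -0.01450073  1.29204632] [ 0.13695772  0.00748894 -0.99054858]
scene 485.9321828826184 [-0.04180756 -0.81603915  0.96322189] [ 0.37548983  0.62485599 -0.68451617]
{'t': 0.1, 'joint_positions': array([-1.20319524,  0.41179784, -0.01270707,  1.59694835,  0.00561352,
        1.13426916, -0.08220025]), 'qvel': array([ 1.48003569e-05, -1.78214923e-03, -6.74083517e-04, -1.12672549e-03,
        2.42758029e-03,  6.08275592e-04, -5.51477710e-04]), 'joint_torque': array([ 3.16016631e-03, -5.89099896e+01,  6.44052085e-01, -2.91707647e+01,
       -5.37274685e-02,  1.45828823e-02,  3.80622134e-05]), 'position': array([0.26369046, 0.56616531, 0.22191186]), 'eef_rot': array([[-9.06542781e-01,  4.22113673e-01, -4.82294629e-04],
       [ 4.22113934e-01,  9.06541855e-01, -1.30046718e-03],
       [-1.11724712e-04, -1.38251242e-03, -9.99999038e-01]]), 'ft_force': array([ 0.01183987,  0.17598215, -0.00497397]), 'ft_torque': array([ 0.04616149, -0.02038826,  0.02007257]), 'finger_force': 0.0, 'gripper_width': 0.08788755398951323}
```

View pics/top0.png

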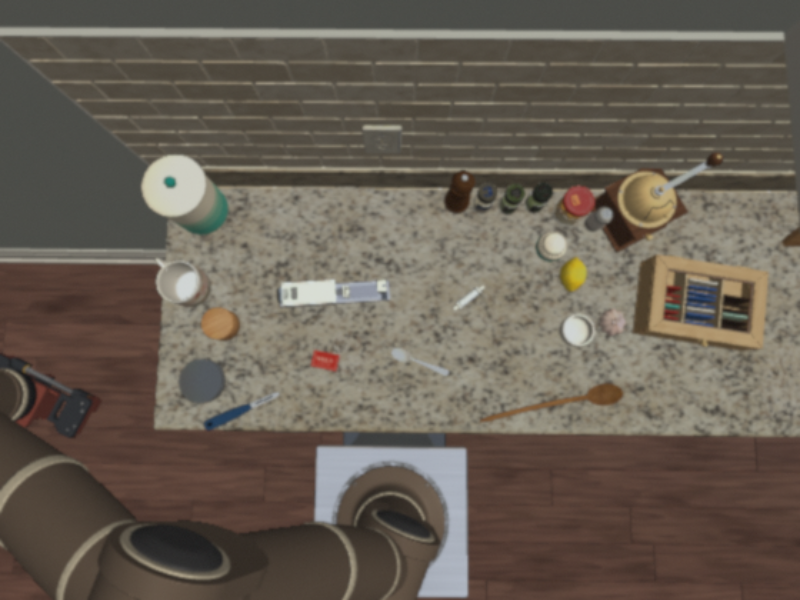

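View pics/scene0.png

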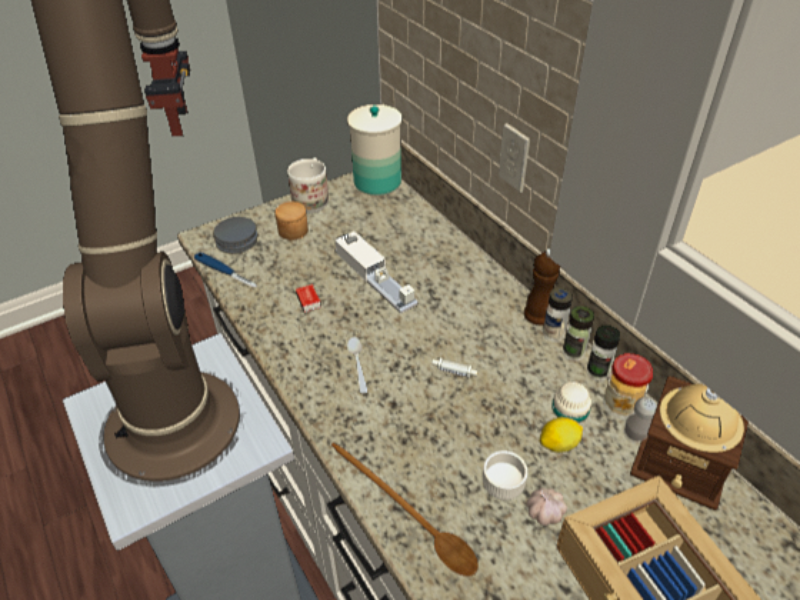

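The top view shows the light at about (280–388, 280–305) with its cover on the left and socket on the right. The lamp is at (469, 297), the ramekin at (578, 330), the lemon at (573, 274) and the wooden cellar at (220, 323). Next I'll fit the poses and take enlarged crops.

Run:
```python
from h import *
import pickle
D=pickle.load(open('d0.pkl','rb'))
t=D['top']; s=D['scene']
a=cv2.resize(t['image'][190:220,190:280],None,fx=8,fy=8,interpolation=cv2.INTER_CUBIC)
b=cv2.resize(t['image'][195:222,310:345],None,fx=10,fy=10,interpolation=cv2.INTER_CUBIC)
c=cv2.resize(s['image'][160:220,232:297],None,fx=5,fy=5,interpolation=cv2.INTER_CUBIC)
o=np.zeros((580,740,3),np.uint8); o[:240,:720]=a; o[245:515,:350]=b; o[245:545,360:685]=c
cv2.imwrite('pics/crop.png',o[:,:,::-1])
P=cloud(t)
for nm,(u0,u1,v0,v1) in dict(light=(190,280,190,220),lamp=(310,345,195,222)).items():
    Q=P[v0:v1,u0:u1].reshape(-1,3)
    print(nm,'table z',np.nanmedian(Q[:,2]), np.nanpercentile(Q[:,2],[1,5,50,95,99]).round(4))
    for lo,hi in ((.009,.03),(.009,.02),(.03,.07),(.04,.047)):
        m=(Q[:,2]>lo)&(Q[:,2]<hi)
        if m.sum()<10: continue
        r=cv2.minAreaRect(Q[m][:,:2].astype(np.float32)); print(lo,hi,m.sum(),r,Q[m].mean(0).round(4))
np.set_printoptions(linewidth=250)
print((P[195:217,192:276:2,2]*1000).round())
```

```text
light table z 0.004132926390272291 [-0.0053 -0.0036  0.0041  0.0507  0.055 ]
0.009 0.03 477 ((0.4749901592731476, 0.1254061907529831), (0.048075202852487564, 0.23839372396469116), 5.524142265319824) [0.476  0.0738 0.0167]
0.009 0.02 413 ((0.4751060903072357, 0.12540973722934723), (0.04785563796758652, 0.2383762151002884), 5.452925682067871) [0.477  0.0704 0.0157]
0.03 0.07 775 ((0.4758991301059723, 0.12838579714298248), (0.05053836852312088, 0.232332244515419), 4.178211688995361) [0.4727 0.1638 0.0473]
0.04 0.047 247 ((0.47594910860061646, 0.1280861645936966), (0.05038502812385559, 0.23172958195209503), 4.1375603675842285) [0.4745 0.1501 0.0449]
lamp table z 0.0008691437818149582 [-0.0061 -0.0042  0.0009  0.0151  0.0197]
0.009 0.03 112 ((0.4645948112010956, -0.15761293470859528), (0.017939353361725807, 0.09818609058856964), 33.48616027832031) [ 0.4686 -0.1641  0.0147]
0.009 0.02 104 ((0.4645948112010956, -0.15761293470859528), (0.017939353361725807, 0.09818609058856964), 33.48616027832031) [ 0.4683 -0.1638  0.0143]
[[ 2. -1. -0.  0. -0. -3.  0.  4. -0.  3. -1.  4.  0. -2. -3.  2.  4.
[... 2993 characters left out ...]
4. -5.  0. -2.]
 [ 1. -2. 12. 50. 47. 52. 50. 49. 48. 50. 44. 49. 38. 34. 34. 31. 29. 30. 21. 21. 15. 17.  0. -1.  2.  2.  0. -2.  2.  0.  2.  2. -1.  6. -2.  0. -0.  2.  1.  1.  7. -4.]
 [-1.  0. 17. 44. 45. 37. 39. 38. 29. 24. 22. 19. 15. 17.  1. -2.  1.  2.  1. -5. -0.  2. -5. -0.  4. -1. -1. -0. -1.  1.  3.  0.  1.  1. -1.  0.  3. -2.  5.  4. -2. -1.]
 [ 1.  4.  1. -1. 17. 15. -3.  1. -4.  1.  1.  6. -3.  1. -4. -2. -1. -5. -1. -3.  1. -2. -3. -2.  2. -2. -1. -1.  2.  3.  6.  3. -3.  2.  0. -2. -1.  0. -0. -0.  0.  1.]
 [ 0.  2.  0.  1.  1.  2.  5. -2. -1.  1.  4. -0.  4.  2.  0.  2.  9. -3.  4.  0.  2.  1. -2.  1. -3.  2. -5. -2. -5. -1. -4.  3.  1.  4.  2. -3. -1. -1.  1.  4.  4.  1.]]
```

View pics/crop.png

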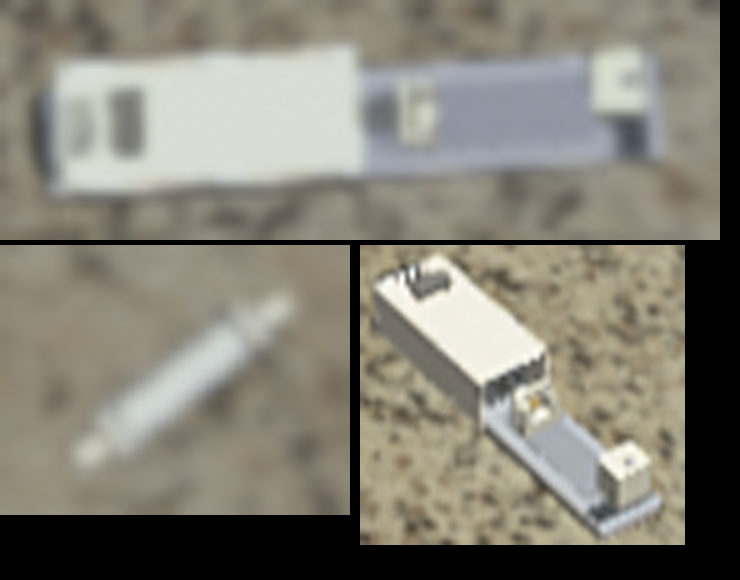

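The crop shows the socket block at crop (592–645, 50–110), clearly to the light's +y side (world +x). The cover is fully open, and the lamp is diagonal with its clear side up. I'll fit poses by matching box models to the range images of both cameras.

```bash
cat > fit.py <<'E'
from h import *
from scipy.optimize import minimize
def boxes_light(p):
    x,y,th,op,sy=p
    return [(-.182,.058,-.022,.022,0,.016),(-.178,-.066,-.016,.016,0,.044),(-.062-op,.052-op,-.0245,.0245,.016,.049),(-.041-op,-.029-op,-.013,.013,.0485,.0585),(-.05,-.037,-.013,.013,.016,.044),(.032,.052,sy-.012,sy+.012,.016,.044)]
def boxes_lamp(p): return [(-.03,.03,-.008,.008,0,.016),(-.042,.042,-.0045,.0045,.0035,.0125)]
def depth(d,win,p,boxes):
    u0,u1,v0,v1=win; k=np.array([-1/3,0,1/3])
    uu=(np.arange(u0,u1)[:,None]+k).ravel(); vv=(np.arange(v0,v1)[:,None]+k).ravel(); U,V=np.meshgrid(uu,vv)
    o=-d['R'].T@np.array(d['tvec'],float).ravel()
    r=np.stack([(U-d['cx'])/d['f'],(V-d['cy'])/d['f'],np.ones_like(U)],-1)@d['R']
    best=-o[2]/r[...,2]
    c,s=np.cos(p[2]),np.sin(p[2]); M=np.array([[c,-s,0],[s,c,0],[0,0,1]])
    ol=(o-[p[0],p[1],0])@M; rl=r@M
    for b in boxes(p):
        lo=(np.array(b[0::2])-ol)/rl; hi=(np.array(b[1::2])-ol)/rl
        tn=np.minimum(lo,hi).max(-1); tf=np.maximum(lo,hi).min(-1)
        best=np.where((tn<tf)&(tn<best),tn,best)
    return best
def cost(p,views,boxes):
    t=0
    for d,w in views:
        m=depth(d,w,p,boxes); z=np.repeat(np.repeat(d['range_z'][w[2]:w[3],w[0]:w[1]],3,0),3,1)
        t+=np.mean(np.minimum(np.abs(m-z),.012)[z>0])
    return t*1e3
def fit(p0,views,boxes,step):
    for _ in range(3):
        S=np.vstack([p0]+[np.array(p0)+np.eye(len(p0))[i]*step[i] for i in range(len(p0))])
        r=minimize(cost,p0,args=(views,boxes),method='Nelder-Mead',options=dict(initial_simplex=S,xatol=1e-5,fatol=1e-5,maxfev=500)); p0=r.x
    return r.x,r.fun
E
python3 - <<'E'
from fit import *
import pickle
np.set_printoptions(precision=5,suppress=True)
D=pickle.load(open('d0.pkl','rb')); t,s=D['top'],D['scene']
def win(d,pts):
    q=cv2.projectPoints(np.array(pts,float),np.array(d['rvec'],float),np.array(d['tvec'],float),np.array([[d['f'],0,d['cx']],[0,d['f'],d['cy']],[0,0,1]]),None)[0][:,0]
    a,b=q.min(0).astype(int)-8,q.max(0).astype(int)+8; return (a[0],b[0],a[1],b[1])
L=[(x,y,z) for x in(.44,.51) for y in(0,.25) for z in(0,.06)]
th=np.arctan2(-1,-.09)
M=[(x,y,z) for x in(.43,.505) for y in(-.125,-.2) for z in(0,.02)]
for nm,vs in (('top',[t]),('scene',[s]),('both',[t,s])):
    print(nm,'light',*fit([.475,.063,np.radians(-86),.112,.005],[(d,win(d,L)) for d in vs],boxes_light,[.004,.004,.03,-.004,-.004]))
    print(nm,'lamp',*fit([.4667,-.162,np.radians(-56.5),],[(d,win(d,M)) for d in vs],boxes_lamp,[.004,.004,.05]))
E
```

```text
top light [ 0.48042  0.06342 -1.50057  0.10895  0.00704] 2.4669976010157515
top lamp [ 0.46949 -0.16534 -0.90207] 2.180328639592531
scene light [ 0.48038  0.06576 -1.49514  0.10949  0.00646] 4.100304807776576
scene lamp [ 0.46949 -0.16409 -0.9124 ] 3.219984708829575
both light [ 0.48044  0.06532 -1.49717  0.10792  0.00651] 6.5822480424360466
both lamp [ 0.46977 -0.16517 -0.90882] 5.4128731854318755
```

Both cameras agree: light at (0.480, 0.065) with yaw −1.497, socket about +6.6 mm aside, lamp at (0.4696, −0.165) with yaw −0.907. Next I'll check reachability, then pick.

```bash
cat > g.py <<'E'
from h import *
Rz=lambda a:np.array([[np.cos(a),-np.sin(a),0],[np.sin(a),np.cos(a),0],[0,0,1]])
Ry=lambda a:np.array([[np.cos(a),0,np.sin(a)],[0,1,0],[-np.sin(a),0,np.cos(a)]])
L0=np.array([.4804,.0648,0]); LY=-1.4975; RL=Rz(LY)
LAMP=np.array([.4696,-.165,0]); LAY=-.907
S=-1; ZG=.003   # tool x = S * lamp x ; TCP height over lamp underside
T=lambda S:np.diag([S,-S,-1.])
def tool(tail,psi,phi,xo=0.,S=S):
    "TCP pose (world) with the tail tip centre at `tail` in the light frame, yaw psi, head raised by phi"
    R=Rz(psi)@Ry(-phi); p=np.array(tail)+R@np.array([.042+xo,0,ZG-.008])
    return L0+RL@p, RL@R@T(S)
def F():
    f=RL.T@robot.state()['ft_force']; return f   # light axes
E
python3 - <<'E'
from g import *
np.set_printoptions(precision=3,suppress=True)
for S in(1,-1):
    print(S,robot.solve_ik([.4696,-.165,.15],Rz(LAY)@T(S)),robot.solve_ik([.4696,-.165,.003],Rz(LAY)@T(S)))
    for ph in(.35,0):
        for z in(.033,.1): print(robot.solve_ik(*tool([-.0325,0,z],.083,ph,S=S)))
    for x in(-.165,-.05): print('cov',robot.solve_ik(L0+RL@[x,0,.051],RL@T(S)))
E
```

```text
1 [-0.672  0.566  1.268  2.032 -0.642  1.025 -1.564] [-0.493  0.789  1.031  2.13  -0.986  0.819 -1.304]
[-0.358  0.484 -0.131  2.071  0.567  0.792  2.376]
[-0.345  0.373 -0.144  2.029  0.489  0.921  2.481]
[-0.963  0.709  1.035  2.143 -0.885  0.808 -2.34 ]
[-1.097  0.686  1.258  2.104 -0.816  0.975 -2.369]
cov [-0.318  0.477 -0.292  1.991  0.206  0.702  2.477]
cov [-0.169  0.427 -0.205  2.069  0.138  0.658  2.75 ]
-1 [-0.444  0.363  0.862  2.023 -0.349  0.907  1.27 ] [-0.226  0.589  0.608  2.116 -0.59   0.608  1.466]
[-0.813  0.515  0.447  2.101  0.201  0.668 -0.415]
[-0.841  0.393  0.472  2.062  0.225  0.823 -0.398]
[-0.521  0.478  0.387  2.119 -0.314  0.598  0.245]
[-0.585  0.363  0.458  2.079 -0.233  0.748  0.175]
cov [-0.791  0.471  0.31   2.023 -0.222  0.679 -0.265]
cov [-0.647  0.438  0.392  2.101 -0.271  0.65   0.002]
```

Run:
```python
from g import *
np.set_printoptions(precision=4,suppress=True)
R=Rz(LAY)@T(S)
robot.movep([.38,.30,.25],Rz(LY)@T(S))
robot.movep([LAMP[0],LAMP[1],.10],R)
print(robot.state()['t'])
robot.servo_line([LAMP[0],LAMP[1],.012],R,feed=.1)
print(robot.state()['ft_force'])
robot.servo_line([LAMP[0],LAMP[1],ZG],R,feed=.03)
print(robot.state()['ft_force'],robot.state()['position'])
robot.gripper_close(40)
s=robot.state(); print(s['t'],s['gripper_width'],s['finger_force'],s['ft_force'],s['position'])
robot.servo_line([LAMP[0],LAMP[1],.10],R,feed=.1)
s=robot.state(); print(s['t'],s['gripper_width'],s['finger_force'],s['ft_force'],s['position'])
d=cam('scene'); cv2.imwrite('pics/held.png',cv2.resize(d['image'][190:300,270:400,::-1],None,fx=5,fy=5,interpolation=cv2.INTER_CUBIC))
```

```text
3.0333
[ 0.1704  0.0775 -0.4645]
[ 0.1851 -0.2896 -0.6882] [ 0.4695 -0.165   0.0029]
5.6167 0.015587819611459526 40.00001549720764 [0.6996 0.4147 0.6417] [ 0.4696 -0.165   0.003 ]
6.7333 0.01582401465041103 39.99972224235535 [-0.3245 -0.233  -0.2914] [ 0.4693 -0.1648  0.0995]
```

View pics/held.png

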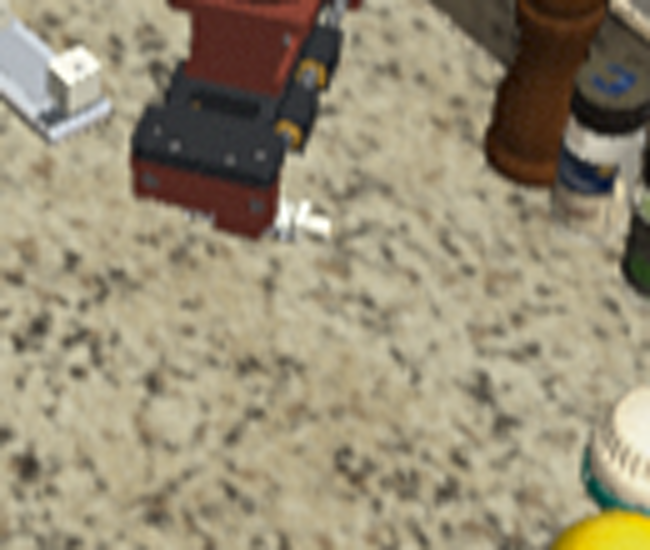

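The lamp is held level, with the right pin showing at (315, 222) and the grip width at 16 mm. Next I'll approach tilted by 20°, lower the tail into the cradle and feel for the contact wall.

Run:
```python
from g import *
np.set_printoptions(precision=2,suppress=True)
PSI,PHI=.083,np.radians(20)
robot.movep(*tool([-.0325,0,.095],PSI,PHI)); robot.sleep(.3)
f0=F(); print(robot.state()['t'],f0)
robot.servo_line(*tool([-.0325,0,.055],PSI,PHI),feed=.1)
robot.sleep(.2); f0=F(); print(f0)
for z in np.arange(.052,.0330,-.003).tolist()+[.0334]:
    robot.servo_line(*tool([-.0325,0,z],PSI,PHI),feed=.03); f=F()-f0
    print(round(z,4),f)
    if np.linalg.norm(f)>4: print('STOP'); break
else:
  robot.sleep(.2); f0=F(); print('f0',f0)
  for x in np.arange(-.0330,-.042,-.0005):
    robot.servo_line(*tool([x,0,.0334],PSI,PHI),feed=.015); f=F()-f0
    if f[0]>1.: print(round(x,4),f)
    if f[0]>2.5 or np.linalg.norm(f)>5: print('contact',x); break
print(robot.state()['t'])
d=cam('scene'); cv2.imwrite('pics/cradle.png',cv2.resize(d['image'][150:230,220:310,::-1],None,fx=7,fy=7,interpolation=cv2.INTER_CUBIC))
```

```text
8.2833 [ 0.29 -0.43 -0.43]
[-0.72  0.55 -0.84]
0.052 [ 0.88 -1.4   0.47]
0.049 [ 0.62 -0.32  0.74]
0.046 [ 0.67 -0.14  0.38]
0.043 [-0.04 -0.3   0.27]
0.04 [ 1.35 -1.06 -0.74]
0.037 [ 0.58 -0.11  0.48]
0.034 [ 1.58 -1.1   0.8 ]
0.0334 [ 0.78 -0.51  0.52]
f0 [-1.    0.21 -0.65]
-0.034 [ 1.4  -0.86 -0.13]
-0.0355 [1.01 0.23 0.23]
-0.0365 [ 1.55 -0.08  0.35]
-0.037 [ 1.46  0.78 -0.39]
-0.0375 [ 3.58 -0.28 -0.16]
contact -0.037500000000000006
13.7333
```

View pics/cradle.png

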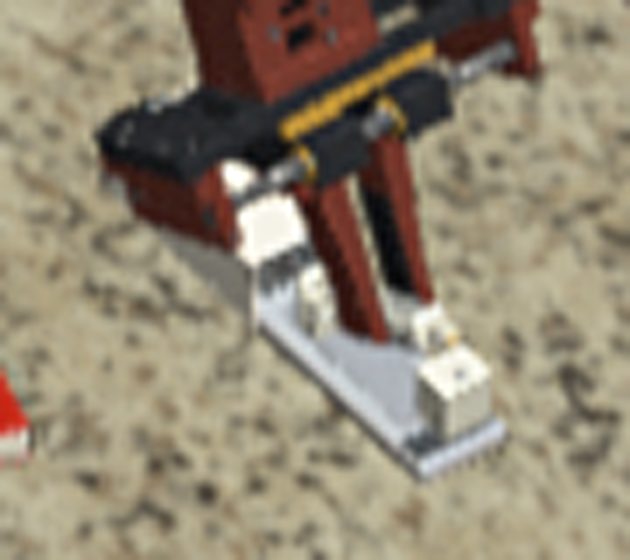

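The image shows the lamp tilted, head pin above the socket at (435, 325) and tail in the cradle at (320, 305). I'll push back gently with averaged force readings and check the spring law.

```bash
cat >> g.py <<'E'
def Fm(n=8):
    r=[]
    for _ in range(n): robot.sleep(.02); r.append(F())
    return np.mean(r,0)
E
python3 - <<'E'
from g import *
np.set_printoptions(precision=2,suppress=True)
PSI,PHI=.083,np.radians(20)
print(Fm(),robot.state()['position'],tool([-.0375,0,.0334],PSI,PHI)[0])
for x in (-.0395,-.0425,-.0455,-.0485,-.0515,-.053):
    robot.servo_line(*tool([x,0,.0334],PSI,PHI),feed=.025); f=Fm(6)
    print(round(x,4),f)
    if np.linalg.norm(f)>15: print('STOP'); break
print(robot.state()['t'])
print((RL.T@(robot.state()['position']-tool([x,0,.0334],PSI,PHI)[0]))*1e3)
E
```

```text
[ 2.86  0.1  -0.56] [0.48 0.06 0.04] [0.48 0.06 0.04]
-0.0395 [ 3.65  0.52 -0.54]
-0.0425 [ 5.5  -0.23 -1.  ]
-0.0455 [ 6.19  0.57 -0.54]
-0.0485 [ 7.46  0.94 -1.18]
-0.0515 [ 8.52  0.81 -0.76]
-0.053 [ 9.56  1.65 -1.12]
16.0833
[ 1.83 -0.25  0.19]
```

The spring law fits: 0.5 N/mm, with first contact at about −36.8 mm. The arm yields about 1.8 mm under this load, so I'll use measured positions, finish the push and then rotate the head down.

```bash
cat >> g.py <<'E'
def tail_now():
    "measured tail tip in light frame"
    s=robot.state(); R=RL.T@s['eef_rot']@T(S)
    return RL.T@(s['position']-L0)-R@np.array([.042,0,ZG-.008]), np.arctan2(R[1,0],R[0,0]), np.arcsin(R[2,0])
E
python3 - <<'E'
from g import *
np.set_printoptions(precision=2,suppress=True)
PSI,PHI=.083,np.radians(20)
for x in (-.055,-.0565):
    robot.servo_line(*tool([x,0,.0334],PSI,PHI),feed=.02); f=Fm(6); t=tail_now()
    print(x,f,t[0]*1e3,t[1:])
    if f[0]>13 or t[0][0]<-.0544: break
xc=x
for ph in (16,12,9,7,5,4,3):
    robot.servo_line(*tool([xc,0,.0334],PSI,np.radians(ph)),feed=.02); f=Fm(5); t=tail_now()
    print(ph,f,t[0]*1e3,t[1:])
    if f[2]>3 or f[0]>14 or f[0]<5 or abs(f[1])>5: print('STOP');break
    xc+=np.clip(-.0544-t[0][0],-.0006,.0006)
print(xc,robot.state()['t'])
d=cam('scene'); cv2.imwrite('pics/down.png',cv2.resize(d['image'][150:230,220:310,::-1],None,fx=7,fy=7,interpolation=cv2.INTER_CUBIC))
E
```

```text
-0.055 [10.24  1.38 -1.16] [-52.88  -0.2   33.53] (np.float64(0.08149994022482701), np.float64(0.3513425544470435))
-0.0565 [10.69  1.56 -0.98] [-54.17  -0.18  33.56] (np.float64(0.08143250187916974), np.float64(0.3515998096152218))
16 [11.19  1.64 -1.91] [-53.77  -0.16  33.55] (np.float64(0.08048262793584318), np.float64(0.2814521442461605))
12 [11.12  0.71 -1.46] [-54.26  -0.12  33.48] (np.float64(0.08032930146999753), np.float64(0.21172097021041858))
9 [11.06  0.74 -1.27] [-54.35  -0.09  33.42] (np.float64(0.08028798376780012), np.float64(0.15946119574505221))
7 [11.49 -0.22 -1.31] [-54.47  -0.06  33.38] (np.float64(0.0805000471325091), np.float64(0.12466175757331341))
5 [11.24  0.02 -0.63] [-54.39  -0.03  33.33] (np.float64(0.08051387694233006), np.float64(0.0898060864880724))
4 [11.47 -0.01 -0.29] [-54.48   0.    33.32] (np.float64(0.08079701112721926), np.float64(0.07246274121517918))
3 [11.18 -0.55 -0.4 ] [-54.39   0.    33.29] (np.float64(0.08071060491279658), np.float64(0.05502444241810017))
-0.05716649371103319 19.225
```

No contact on the way down, and the head is now below the socket top. I'll level the lamp, then advance and feel for the hole.

Run:
```python
from g import *
np.set_printoptions(precision=2,suppress=True)
PSI=.083; xc=-.05717; ZT=.0332
for ph in (1.5,0):
    robot.servo_line(*tool([xc,0,ZT],PSI,np.radians(ph)),feed=.02); f=Fm(5); t=tail_now(); print(ph,f,t[0]*1e3,t[1:])
for i in range(8):
    xc+=.0006
    robot.servo_line(*tool([xc,0,ZT],PSI,0),feed=.02); f=Fm(6); t=tail_now()
    print(i,f,t[0]*1e3,t[1:],'head',((t[0]+.084*np.array([np.cos(t[1]),np.sin(t[1]),np.sin(t[2])]))*1e3))
    exp=3+.5*(-.0367-t[0][0])*1e3-.4
    if f[0]<exp-2 or abs(f[1])>4: print('blocked',exp);break
print(xc,robot.state()['t'])
d=cam('scene'); cv2.imwrite('pics/mouth.png',cv2.resize(d['image'][150:230,220:310,::-1],None,fx=7,fy=7,interpolation=cv2.INTER_CUBIC))
```

```text
1.5 [11.49 -0.63  1.03] [-54.38   0.06  33.16] (np.float64(0.08059501478683191), np.float64(0.028722078032784506))
0 [11.43 -1.15  1.51] [-54.38   0.1   33.18] (np.float64(0.0806161644101513), np.float64(0.002560561730061017))
0 [11.07 -0.84  1.13] [-53.99   0.13  33.17] (np.float64(0.08103675590287743), np.float64(0.0026048084510160207)) head [29.73  6.93 33.39]
1 [10.7  -1.17  1.47] [-53.51   0.11  33.16] (np.float64(0.08119879570469056), np.float64(0.002539621011508004)) head [30.21  6.93 33.37]
2 [10.34 -1.48  1.24] [-52.99   0.11  33.17] (np.float64(0.0813026443336244), np.float64(0.002448707716003047)) head [30.74  6.93 33.38]
3 [10.15 -1.01  0.92] [-52.48   0.1   33.17] (np.float64(0.08129218553682674), np.float64(0.002344858926919246)) head [31.24  6.92 33.37]
4 [10.22 -0.9   1.1 ] [-51.96   0.12  33.18] (np.float64(0.08138190462858322), np.float64(0.0022626357458872034)) head [31.76  6.94 33.37]
5 [ 9.97 -1.19  1.21] [-51.46   0.1   33.19] (np.float64(0.08144777560331284), np.float64(0.0021609689164536843)) head [32.26  6.93 33.37]
6 [ 9.32 -0.96  1.16] [-50.92   0.1   33.19] (np.float64(0.08146618468283597), np.float64(0.0020733984183674914)) head [32.8   6.93 33.36]
7 [ 9.58 -1.24  1.27] [-50.41   0.09  33.18] (np.float64(0.08156153365804097), np.float64(0.0020192625697238956)) head [33.31  6.94 33.35]
-0.05236999999999997 22.7417
```

View pics/mouth.png

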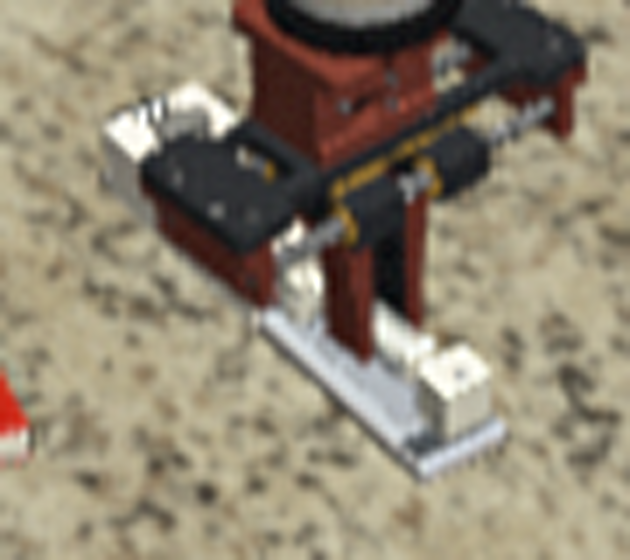

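The picture shows the lamp level and its head pin at the socket's mouth at about (425, 350). The force follows the spring line with no block, so I'll keep advancing.

Run:
```python
from g import *
np.set_printoptions(precision=2,suppress=True)
PSI=.083; xc=-.05237; ZT=.0333
for i in range(14):
    xc+=.0008
    robot.servo_line(*tool([xc,0,ZT],PSI,0),feed=.02); f=Fm(5); t=tail_now()
    exp=3+.5*(-.0367-t[0][0])*1e3-.4
    print(i,f,round(exp,1),t[0]*1e3,t[1:])
    if f[0]<exp-2 or abs(f[1])>4: print('blocked');break
    if t[0][0]>-.0433: break
print(xc,robot.state()['t'])
```

```text
0 [ 9.05 -0.85  0.33] 9.1 [-49.69   0.07  33.26] (np.float64(0.08166641312733722), np.float64(0.001953422588920419))
1 [ 8.58 -1.08  0.46] 8.7 [-48.98   0.08  33.23] (np.float64(0.08169767863998283), np.float64(0.0018712321626671695))
2 [ 8.57 -1.07  0.13] 8.4 [-48.28   0.08  33.27] (np.float64(0.08175927357585189), np.float64(0.0017532258910208124))
3 [ 7.82 -1.03  0.34] 8.1 [-47.66   0.03  33.26] (np.float64(0.08195704623703301), np.float64(0.001602216809994887))
4 [ 7.67 -1.    0.26] 7.7 [-46.96   0.08  33.28] (np.float64(0.08200000608345043), np.float64(0.0014860459670783031))
5 [ 7.32 -0.65  0.36] 7.4 [-46.27   0.07  33.29] (np.float64(0.08211553087787732), np.float64(0.0013492295593497653))
6 [ 6.95 -0.89  0.49] 7.0 [-45.55   0.09  33.31] (np.float64(0.0821173057142574), np.float64(0.0012681401683825703))
7 [ 6.8  -1.05  0.35] 6.7 [-44.87   0.06  33.29] (np.float64(0.08224973274778637), np.float64(0.001147144929217268))
8 [ 6.34 -0.72 -0.1 ] 6.3 [-44.17   0.09  33.31] (np.float64(0.08229463611026729), np.float64(0.0010395387804047426))
9 [ 5.9  -1.23 -0.26] 6.0 [-43.46   0.05  33.3 ] (np.float64(0.08239617744436854), np.float64(0.0009512353106424291))
10 [ 5.65 -0.85 -0.11] 5.8 [-43.05   0.04  33.3 ] (np.float64(0.08267483801966509), np.float64(0.0005963991137342398))
-0.04356999999999998 26.4583
```

Run:
```python
from g import *
np.set_printoptions(precision=2,suppress=True)
PSI=.083; xc=-.04357; ZT=.0333
for i in range(7):
    xc+=.0004
    robot.servo_line(*tool([xc,0,ZT],PSI,0),feed=.02); f=Fm(6); t=tail_now()
    exp=3+.5*(-.0367-t[0][0])*1e3-.4
    print(i,f,round(exp,1),t[0]*1e3)
    if f[0]<exp-1.5: print('bottomed');break
robot.release(); robot.sleep(.3); print(robot.state()['gripper_width'],Fm())
s=robot.state(); robot.servo_line(s['position']+[0,0,.10],feed=.12)
robot.movep(L0+RL@[-.18,0,.15],RL@T(S)); print(robot.state()['t'])
import pickle
D={n:cam(n) for n in('top','scene')}; pickle.dump(D,open('d1.pkl','wb'))
a=cv2.resize(D['top']['image'][190:220,190:280],None,fx=8,fy=8,interpolation=cv2.INTER_CUBIC)
c=cv2.resize(D['scene']['image'][160:220,232:297],None,fx=5,fy=5,interpolation=cv2.INTER_CUBIC)
o=np.zeros((550,720,3),np.uint8); o[:240]=a; o[245:545,:325]=c
cv2.imwrite('pics/seated.png',o[:,:,::-1])
```

```text
0 [ 5.12 -0.49  0.14] 5.7 [-42.99   0.03  33.3 ]
1 [ 3.66 -0.58  0.45] 5.7 [-42.9    0.04  33.32]
bottomed
0.08803866365214431 [ 0.02  0.05 -0.14]
30.5083
```

View pics/seated.png

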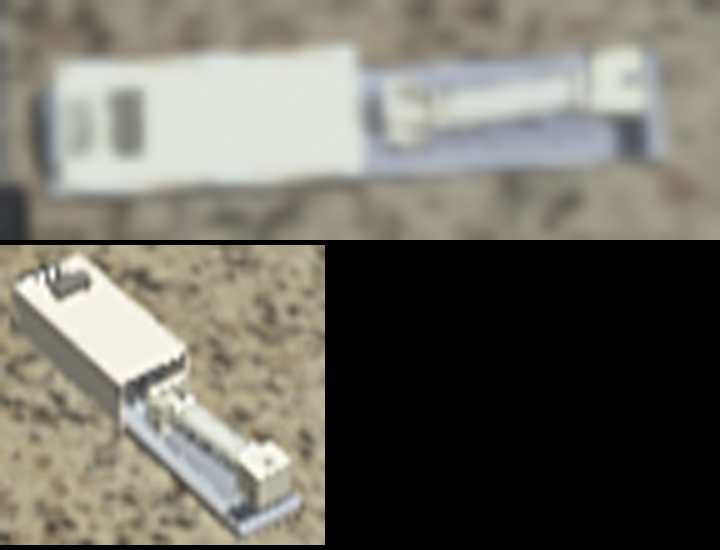

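The lamp is seated: it bottomed in the socket at the expected depth, and it lies level with its head to the +y side at crop (430–640, 50–130). The cover is still open. Now I'll slide it home with closed fingers behind the rib.

Run:
```python
from g import *
np.set_printoptions(precision=2,suppress=True)
R=RL@T(S); Z=.0525
robot.gripper_close(10)
robot.servo_line(L0+RL@[-.175,0,.075],R,feed=.15)
robot.servo_line(L0+RL@[-.175,0,Z],R,feed=.05); f0=Fm(); print('f0',f0,robot.state()['gripper_width'])
if abs(f0[2])<3:
  x=-.175; n=0
  while x<-.048:
    x+=.001 if x>-.064 else .004 if x>-.16 else .002
    robot.servo_line(L0+RL@[x,0,Z],R,feed=.03); f=F()-f0; a=(RL.T@(robot.state()['position']-L0))*1e3
    if f[0]<-2 or x>-.066: print(round(x,4),f,a)
    if f[0]<-7 or abs(f[2])>6 or abs(f[1])>6: print('STOP'); break
print(robot.state()['t'])
```

```text
f0 [-0.17 -0.01 -0.06] 0.00015770545390118954
-0.063 [-0.61 -0.25 -0.04] [-62.6    0.01  52.49]
-0.062 [-1.87 -0.41  0.33] [-61.95  -0.01  52.49]
-0.061 [-2.9   0.22 -0.2 ] [-61.07  -0.    52.5 ]
-0.06 [-2.58  0.14  0.66] [-59.99   0.    52.51]
-0.059 [-1.7 -1.5 -0.2] [-58.85   0.02  52.5 ]
-0.058 [-1.96 -0.5   0.31] [-57.83  -0.02  52.5 ]
-0.057 [-1.87 -0.76  0.49] [-56.85   0.02  52.5 ]
-0.056 [-1.39  0.58  0.5 ] [-55.88  -0.    52.49]
-0.055 [-2.2  -0.48  0.09] [-54.88  -0.01  52.48]
-0.054 [-2.16 -0.07  1.09] [-53.87   0.    52.51]
-0.053 [-2.85 -0.83  0.83] [-53.01  -0.01  52.5 ]
-0.052 [-5.74 -1.27  0.52] [-52.92  -0.    52.54]
-0.051 [-8.97 -0.84  0.11] [-52.83   0.    52.57]
STOP
45.1333
```

The stop was felt at −52.9, about where home is expected. I'll back off and check the pictures.

Run:
```python
from fit import *
from g import L0,RL,T,S,Rz
import pickle
np.set_printoptions(precision=5,suppress=True)
R=RL@T(S)
robot.servo_line(L0+RL@[-.060,0,.0525],R,feed=.05)
robot.servo_line(L0+RL@[-.060,0,.12],R,feed=.15)
robot.movep([.40,.33,.25],R); print(robot.state()['t'])
D={n:cam(n) for n in('top','scene')}; pickle.dump(D,open('d2.pkl','wb'))
D0=pickle.load(open('d0.pkl','rb'))
a=cv2.resize(D['top']['image'][190:220,190:280],None,fx=8,fy=8,interpolation=cv2.INTER_CUBIC)
c=cv2.resize(D['scene']['image'][160:220,232:297],None,fx=5,fy=5,interpolation=cv2.INTER_CUBIC)
o=np.zeros((550,720,3),np.uint8); o[:240]=a; o[245:545,:325]=c
cv2.imwrite('pics/closed.png',o[:,:,::-1])
W={'top':(185,285,185,225),'scene':(225,300,155,225)}
P={'top':(.48042,.06342,-1.50057),'scene':(.48038,.06576,-1.49514)}
for n in D:
    q=P[n]
    for nm,d,op0 in(('before',D0[n],.11),('after',D[n],.002)):
        xs=np.arange(op0-.008,op0+.008,.00025); cs=[cost([*q,o_,.0066],[(d,W[n])],boxes_light) for o_ in xs]; i=int(np.argmin(cs)); print(n,nm,xs[i],cs[i])
```

```text
47.0667
top before 0.10900000000000001 2.4905003639229553
top after 0.0002500000000000054 2.370481280431964
scene before 0.10950000000000001 4.115667233107577
scene after 0.0005000000000000056 4.080060462569091
```

View pics/closed.png

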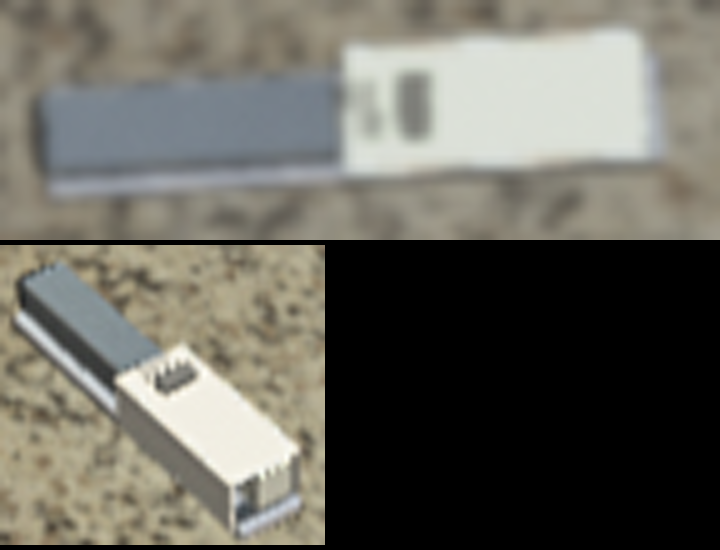

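The cover spans crop (343–645) over both holders, and the fit puts it within 0.5 mm of home in both cameras. The arm is clear, so I'll hand in.

```bash
python3 -c "
from station import robot
print(robot.sign_off())"
```

```text
the job is handed in; nothing more can be done
None
```

The lamp is seated level in the light with its far pin bottomed in the offset socket, the cover is home to within about 0.5 mm by both cameras, and the job was handed in about 47 s into the 72 s limit; the hand-in call returned no verdict.

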